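Shut the gel tank and reset the power supply's interlock

TASK

Push the gel tank's hinged cover fully shut with your fingertips. Then reset the interlock on the power supply: press its two large round keys down fully, both together with one fingertip on each, keep both down for at least three seconds, and let them come up again. Do not press the round keys while the cover is open or one without the other, leave the small square keys and the other things on the bench alone, and grasp or lift nothing.

Things in the scene. Friction and masses are not known exactly. Their poses are not given: they have to be found in the camera images.
- psu: the power supply, a fixed white box 200 mm deep (its x), 170 mm wide (its y), 70 mm high, with all its keys on its flat grey top; origin at the centre of its underside, x pointing from its socketed front (towards the robot) to its back, z up
- key_a_top (a point): centre of the top face of the left large round key: a flat black disc 26 mm across in a 35 mm aluminium collar. Its top stands 82 mm above the bench, 12 mm above the box's top (8 mm above the collar); it lies 45 mm in front of the box's centre and 30 mm left of it (box frame x -0.045, y +0.030)
- key_b_top (a point): the same on the right large round key, 60 mm from the other, centre to centre (box frame x -0.045, y -0.030)
- key_a (a joint): travel of the left large key, m: 0 up, 0.006 fully down, counts as down above 0.004; it springs back by itself. It starts to move at 0.75 N and is fully down at 2.5 N (so 5 N for the two)
- key_b (a joint): the same for the right large key
- small_mid (a joint): travel of a small square key, m: 0 up, 0.003 down; 12 mm square, its top 9 mm above the box's top; it is half-way between the two large round keys. Not to be pressed
- small_l (a joint): travel of a small square key, m: 0 up, 0.003 down; 12 mm square, its top 9 mm above the box's top; it is in the row of three, 53 mm behind the large keys, left one. Not to be pressed
- small_c (a joint): travel of a small square key, m: 0 up, 0.003 down; 12 mm square, its top 9 mm above the box's top; it is in that row, middle one. Not to be pressed
- small_r (a joint): travel of a small square key, m: 0 up, 0.003 down; 12 mm square, its top 9 mm above the box's top; it is in that row, right one. Not to be pressed
- tank: the gel tank, a fixed open box of clear and orange plastic, 170 mm deep (its x), 218 mm wide (its y) over its orange end plates, rim 65 mm above the bench; origin at the centre of its underside, x pointing away from the robot to the hinge side, z up
- cover (a joint): angle of the tank's cover, rad: 0 shut, growing as its robot-side edge swings up. The hinge is stiff, so the cover stays where it is left (a few newtons pressed down on it anywhere from its middle to its free edge swing it down)
- cover_hinge (a point): middle of the cover's hinge line, on the far (+x) rim of the tank, at the height of the cover's top face when shut (71.5 mm above the bench); the hinge line runs along the tank's y
- cover_edge (a point): middle of the cover's free edge (top of its black lip), 170 mm from the hinge. The cover is an orange flat plate 170 mm (hinge to edge) x 200 mm x 6 mm with a black lip along the free edge, 12 mm wide and 10 mm thick, and no handle; shut, the lip's top is 75.5 mm above the bench
- bottle: bystander: reagent bottle, clear glass with a blue cap, 60 mm across, about 120 mm tall; origin at the centre of its underside. Leave it
- vial: bystander: small amber jar, 28 mm across, 50 mm tall; origin at the centre of its underside. Leave it
- tip_box: bystander: pipette tip box, grey with a clear lid, 100 x 70 x 57 mm; origin at the centre of its underside. Leave it
- beaker: bystander: empty glass beaker, 70 mm across, 90 mm tall; origin at the centre of its underside. Leave it
- gel_tray: bystander: shallow clear tray, 120 x 100 x 20 mm; origin at the centre of its underside. Leave it
- pen: bystander: black marker pen lying flat, 130 mm long; origin at the centre of its underside. Leave it

How it is judged:
On the way, in this order (a step that is already met when the one before it is completed fails the run):
1. the cover is fully shut (value of joint cover below 0.03 rad), for 0.2 s.
2. both large round keys are held down together by the fingers for three seconds, cover shut (value of joint each of key_a, key_b above 0.004 m and value of joint cover below 0.03 rad and contact force between the fingers and psu above 1 N), for 3 s.
At the end, for the whole second after the job is handed in: The cover is shut to within 0.03 rad, both large keys have been held down (over 4 mm) together for three seconds with the cover shut and are up again (within 1 mm), the small keys are up, and every bystander is within 30 mm of where it stood (value of joint cover below 0.03 rad and value of joint each of key_a, key_b, small_mid, small_l, small_c, small_r below 0.001 m and distance of each of bottle, vial, tip_box, beaker, gel_tray, pen from where it was at the start of the episode below 0.03 m); the robot touches nothing.
It fails at once if a large key goes down without the other ((value of joint key_a above 0.004 m and value of joint key_b below 0.001 m) or (value of joint key_b above 0.004 m and value of joint key_a below 0.001 m)).
It fails at once if a large key is pressed while the cover is open (value of joint cover above 0.06 rad and value of joint any of key_a, key_b above 0.004 m).
It fails at once if a small square key is pressed (value of joint any of small_mid, small_l, small_c, small_r above 0.002 m).
It fails at once if the cover is lifted open (value of joint cover above 1.1 rad).
It fails at once if a bystander is shifted by more than 30 mm, lifted or knocked over (distance of any of bottle, vial, tip_box, beaker, gel_tray, pen from where it was at the start of the episode above 0.03 m or height (world z) of any of bottle, vial, tip_box, beaker, gel_tray, pen above 0.015 m or angle between any of bottle, vial, tip_box, beaker, gel_tray's own z axis and vertical above 0.5 rad).
It also fails if it takes over 58 s, if anything falls off the work surface, if the arm or the gripper's body presses on something with over 40 N, if the wrist force passes 120 N, or if a joint passes its speed limit or range.

ROBOT

A 7-joint arm with a two-finger parallel gripper is mounted at the origin on the work surface. World frame = base frame: x ahead of the robot, y to its left, z up, the work surface at z = 0. Lengths are in m, angles in rad, forces in N, time in s.
With the tool pointing down it reaches from about 0.425 to 0.875 m from the base axis. Payload 4.7 kg.
Tool frame: the origin (TCP) lies on the mounting face of the last link; the fingertips stand 182 mm ahead of it and the grasp point (between the pads) lies 164 mm ahead of it (ctrl.finger_overhang is the distance from the TCP to the fingertips, in m); z points along the fingers, y is the line along which they close (so a half turn about z gives the same grasp; the last joint's range is limited). The gripper opens to 87 mm and grips with 3 to 60 N. Pads are 19 mm wide; open, the fingers measure 117 mm over their backs; the gripper's body (75 mm by 190 mm) begins 51 mm behind the grasp point.
Start: joints at [1.122, 0.321, -0.07, 1.45, 0.023, 1.371, -0.057], TCP at [0.29, -0.582, 0.405] pointing down, gripper open.
Joint ranges: [-2.86, 2.86], [-0.3, 2.09], [-1.38, 1.24], [0.06, 2.45], [-1.56, 4.7], [0.09, 2.05], [-2.69, 2.69]. Speed limits (rad/s): [2.57, 2.57, 3.14, 3.14, 3.14, 3.14, 3.14].

INTERFACE

Orientations are given as a rotation vector (axis times angle).
In Python, from bench import ctrl gives the robot as it stands.
- The arm moves only by the shell command python3 -m jog 'ROWS' [FORCE]. ROWS is a JSON object of lists of equal length, an entry for each row: "translation": the shift along the tool's x, y, z as a fraction of full scale, a list of three; "yaw": the turn about the tool's z as a fraction of full scale; "jaw": the closure, from 0 (fully open) to 1 (shut). In form: {"translation": [[dx, dy, dz], ...], "yaw": [yaw, ...], "jaw": [jaw, ...]}. A call has 1 to 8 rows; each row is the pose to reach, as a shift and turn from the pose commanded when the call began, along the tool's axes at that moment, turning the shorter way round; what a row does not reach only later rows make up. Full scale, the value 1, is 0.2 m for a shift and 180 degrees for a turn. A row lasts 1/8 s, in which the tool goes at most 62.5 mm and 10.7 degrees, less where a joint would pass 70% of its speed; a pose out of reach is approached as far as the arm can. A call with a number of a shift or a turn outside -1 to 1 is refused whole. A call with a gripper value outside its range is refused whole. The fingers move at their own pace and stop on an object; FORCE is the grip in N (left out, the last holds). Time passes only in rows, so rows that repeat a pose let the fingers close. It gives the time, the measured TCP pose, the force, the opening and the grip force at its end, in the units of the state.
- ctrl.get_state(): the state, without advancing time (a new reading comes with each control period).
- ctrl.get_image(name): name is "scene" or "top" or "wrist"; returns a dict with "pixels" (400x640x3 uint8, blue, green, red), "fx", "fy", "cx", "cy" (pixels), "R" (3x3) and "t" (3): a world point X has camera coordinates R X + t; the wrist camera has in their place "mount" (4x4, takes a point from camera to tool coordinates, whose origin is the TCP and whose axes are the flange's). Camera axes: x right, y down, z forward; pixel columns grow to the right and rows downward; lengths in m; the calibration is good to about 2 mm. The wrist camera is an equidistant fisheye: a pixel r from the principal point sees the ray r / f radians off the axis. A picture is of the moment at which its call begins: read the wrist's pose just before it. There is no depth.
- ctrl.close_job(): hands the job in; it is judged then, once.
Trained networks look in a picture, given as the dict that the camera call returned (one of the last four; its "shot" number tells which), for a name from the list of things; names that differ only in an ending like _2 or _b are one class to them, and where a whole thing is asked for, a point or a joint stands for the part that bears it (a point fixed in the world has none). Each returns a list of dicts, best first, with "p" (0 to 1); they miss things now and then, are a little off and sometimes report something else, mostly with a low value. They report only what shows in the picture. A call takes as long as a camera call.
- ctrl.silhouettes(label, picture): "region" (400x640 bool, what is visible of it) and "at" ([column, row] in pixels, amid what is visible of it).
The state is a dict: "time": time; "joint_positions": joint angles; "qd": joint speeds; "joint_torque": joint torques, N m; "position": TCP position; "tool_rot": TCP orientation; "ft_force": force on the tool from outside, world axes, zero at the start; "torque": the same for the moment, N m; "grip_width": opening from 0.0 (shut) to 1.0 (fully open); "grip_force": force on a finger pad.
Only numpy, scipy, OpenCV 4.12 (cv2) and the standard library are available. Lean on these libraries where they do the work, as an engineer would, in place of code of your own. Each camera call takes 0.05 s, during which the arm holds its last target. There are 200 camera calls.

## Working session

There is one attempt and no reset: what is moved stays moved. The work goes in short steps, Python scripts to look and compute and a shell command to move; the robot and the scene stay as the last step left them, time stands still between calls to the robot, and variables do not carry over. Pictures are saved under pics/ and viewed, at most 10 in all, crops included, and the job is handed in when it is done.

```bash
ls; mkdir -p pics; cat > h.py <<'E'
import numpy as np, cv2
from bench import ctrl
from scipy.spatial.transform import Rotation as Ro
def ray(im,px,st=None):
    "origin, unit direction in world"
    u=(px[0]-im["cx"])/im["fx"]; v=(px[1]-im["cy"])/im["fy"]
    if "mount" in im:
        r=np.hypot(u,v); d=np.array([np.sin(r)*u/max(r,1e-9),np.sin(r)*v/max(r,1e-9),np.cos(r)])
        M=np.array(im["mount"]); R=Ro.from_rotvec(st["tool_rot"]).as_matrix()
        return R@M[:3,3]+st["position"], R@M[:3,:3]@d
    R=np.array(im["R"]); d=R.T@np.array([u,v,1]); return -R.T@np.array(im["t"]), d/np.linalg.norm(d)
def atz(im,px,z,st=None):
    o,d=ray(im,px,st); return o+d*(z-o[2])/d[2]
def proj(im,X):
    c=np.array(im["R"])@np.asarray(X)+np.array(im["t"]); return np.array([im["cx"]+im["fx"]*c[0]/c[2],im["cy"]+im["fy"]*c[1]/c[2]])
def meet(rays):
    A=sum(np.eye(3)-np.outer(d,d) for o,d in rays); b=sum((np.eye(3)-np.outer(d,d))@o for o,d in rays); return np.linalg.solve(A,b)
E
python3 - <<'E'
from h import *
print(ctrl.get_state())
for n in ("scene","top"):
    im=ctrl.get_image(n); cv2.imwrite(f"pics/{n}.png",im["pixels"])
    print(n,[im[k] for k in("fx","fy","cx","cy")],-np.array(im["R"]).T@im["t"])
    for l in ["psu","key_a","small_mid","small_l","tank","cover","bottle","vial","tip_box","beaker","gel_tray","pen"]:
        print(l,[(round(s["p"],2),np.round(s["at"]).tolist(),int(s["region"].sum())) for s in ctrl.silhouettes(l,im)[:4]])
E
```

```text
pics
{'time': 0.0, 'joint_positions': array([ 1.12211006,  0.32183758, -0.070072  ,  1.45169471,  0.0226133 ,
        1.37079877, -0.05690465]), 'qd': array([ 0.00082434, -0.00113225,  0.00036317, -0.00043869,  0.00098677,
        0.0004875 , -0.0007042 ]), 'joint_torque': array([ 3.90481464e-04, -4.91286027e+01, -4.03451510e-01, -3.12524521e+01,
       -6.40042895e-02,  4.36513138e-02,  1.49461844e-04]), 'position': array([ 0.29005674, -0.58145885,  0.40364172]), 'tool_rot': array([-3.05603656e+00, -7.20070325e-01,  8.79371269e-04]), 'ft_force': array([ 0.18592615,  0.43986878, -0.05205972]), 'torque': array([ 0.03210413, -0.04443252,  0.03475451]), 'grip_force': 0.0, 'grip_width': 1.0050931555598566}
scene [436.8810414607394, 436.8810414607394, 327.7798888749097, 201.33653791342073] [ 1.10393266 -0.78082774  0.92256636]
psu [(0.86, [310.0, 264.0], 5041)]
key_a [(0.57, [290.0, 251.0], 74), (0.44, [305.0, 234.0], 61)]
small_mid [(0.66, [189.0, 326.0], 2224)]
small_l []
tank [(0.92, [380.0, 164.0], 3722), (0.19, [189.0, 325.0], 2184)]
cover []
bottle [(0.78, [366.0, 220.0], 688), (0.72, [301.0, 240.0], 72), (0.18, [310.0, 262.0], 5121)]
vial [(0.6, [322.0, 198.0], 123), (0.56, [389.0, 148.0], 1864)]
tip_box [(0.72, [298.0, 186.0], 850), (0.52, [300.0, 239.0], 46)]
beaker [(0.86, [410.0, 128.0], 425)]
gel_tray [(0.77, [189.0, 329.0], 2113)]
pen []
top [501.0576654833441, 501.0576654833441, 322.01790766905134, 205.0965834529526] [ 0.40763966 -0.0128448   1.61746071]
psu [(0.64, [385.0, 181.0], 3633)]
key_a [(0.53, [382.0, 200.0], 53), (0.49, [398.0, 196.0], 56)]
small_mid []
small_l []
tank [(0.81, [242.0, 198.0], 4168)]
cover [(0.89, [237.0, 190.0], 2895)]
bottle [(0.53, [324.0, 170.0], 328)]
vial [(0.46, [314.0, 220.0], 57)]
tip_box [(0.69, [316.0, 252.0], 722)]
beaker [(0.97, [168.0, 204.0], 491)]
gel_tray [(0.64, [384.0, 182.0], 3569), (0.61, [483.0, 224.0], 1248)]
pen [(0.61, [170.0, 265.0], 104)]
```

```bash
python3 - <<'E'
import cv2,numpy as np
a=cv2.imread("pics/scene.png")[90:370,140:460];b=cv2.imread("pics/top.png")[130:290,140:520]
cv2.imwrite("pics/sc.png",cv2.resize(a,None,fx=2.1,fy=2.1,interpolation=3))
cv2.imwrite("pics/tc.png",cv2.resize(b,None,fx=2.1,fy=2.1,interpolation=3))
E
```

```text
(no output)
```

View pics/sc.png

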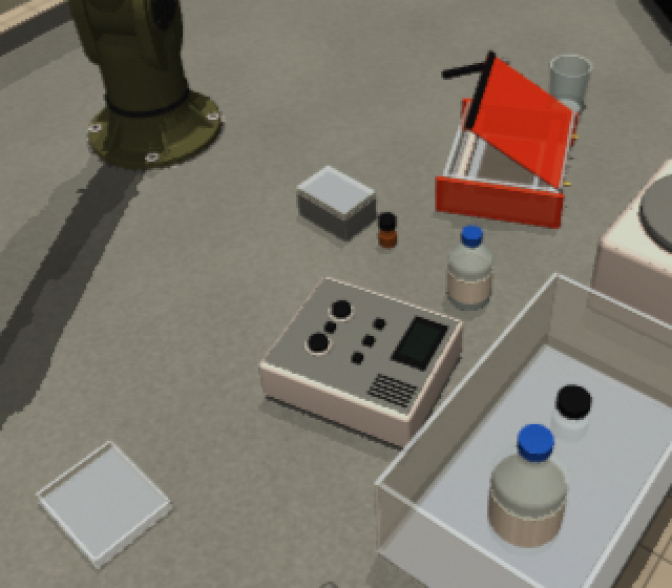

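View pics/tc.png

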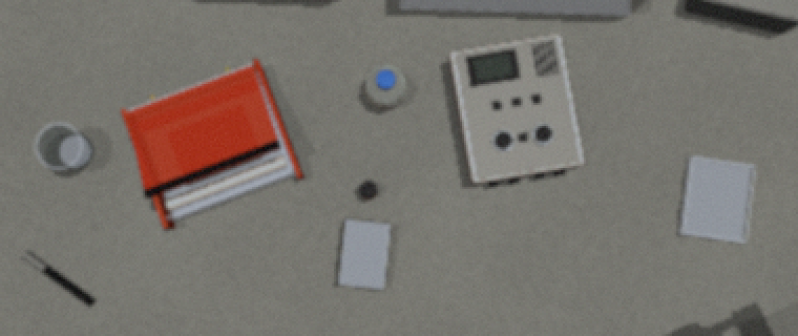

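```bash
cat > fit.py <<'E'
from h import *
from scipy.optimize import least_squares
S=ctrl.get_image("scene");T=ctrl.get_image("top")
c=lambda x,y:(140+x/2.1,130+y/2.1); s=lambda x,y:(140+x/2.1,90+y/2.1)
def pose(p,X): 
    X=np.array(X,float); cc,ss=np.cos(p[2]),np.sin(p[2]); return np.array([p[0]+cc*X[0]-ss*X[1],p[1]+ss*X[0]+cc*X[1],X[2]])
def cov(p,d,y,h=.004): # distance d from hinge
    t=p[3]; return pose(p,[.085-d*np.cos(t)-h*np.sin(t)*-1,y,.0715+d*np.sin(t)+h*np.cos(t)])
obs=[(T,c(168,228),lambda p:pose(p,[-.085,.107,.065])),(T,c(300,177),lambda p:pose(p,[-.085,-.107,.065])),
 (T,c(258,62),lambda p:pose(p,[.085,-.107,.065])),(T,c(125,110),lambda p:pose(p,[.085,.107,.065])),
 (T,c(148,190),lambda p:cov(p,.165,.1)),(T,c(278,146),lambda p:cov(p,.165,-.1)),
 (S,s(492,56),lambda p:cov(p,.165,.1)),(S,s(471,124),lambda p:cov(p,.165,-.1)),
 (S,s(436,180),lambda p:pose(p,[-.085,-.109,.065])),(S,s(563,193),lambda p:pose(p,[.085,-.109,.065]))]
f=lambda p:np.concatenate([proj(i,g(p))-o for i,o,g in obs])
r=least_squares(f,[.43,.24,.3,.8]); print("tank x y yaw cover",r.x.round(4)); print(r.fun.reshape(-1,2).round(1).tolist())
# keys: dark blobs near the seen places
def dark(im,p,w=7):
    u,v=np.round(p).astype(int); g=255-im["pixels"][v-w:v+w+1,u-w:u+w+1].max(2).astype(float); m=np.where(g>185,g,0)
    yy,xx=np.mgrid[-w:w+1,-w:w+1]; return np.array([u+(m*xx).sum()/m.sum(),v+(m*yy).sum()/m.sum()]),int((m>0).sum())
ka=[dark(T,c(503,140)),dark(S,s(318,343))] ; kb=[dark(T,c(543,133)),dark(S,s(342,310))]
# which scene key is a: +y one is farther from the camera
A=meet([ray(T,ka[0][0]),ray(S,kb[1][0])]);B=meet([ray(T,kb[0][0]),ray(S,ka[1][0])])
print(ka,kb);print(A.round(4),B.round(4),np.linalg.norm(A-B))
for k,o in((A,ka[0][0]),(B,kb[0][0])): print("top@.082",atz(T,o,.082).round(4))
for o in(kb[1][0],ka[1][0]): print("scene@.082",atz(S,o,.082).round(4))
st=ctrl.get_state();print(Ro.from_rotvec(st["tool_rot"]).as_matrix().round(3).tolist())
E
python3 fit.py
```

```text
tank x y yaw cover [0.558  0.2314 0.3946 0.5831]
[[-2.1, -3.1], [-0.1, -3.6], [0.7, 0.6], [-0.4, 2.0], [-1.3, 2.1], [1.5, -1.6], [-0.7, -2.7], [-1.9, -0.1], [2.1, 0.1], [-3.4, 1.7]]
[(array([379.37147037, 196.33899049]), 33), (array([291.84528   , 251.72357333]), 81)] [(array([398.37538844, 193.24968925]), 31), (array([301.37048991, 237.86461095]), 75)]
[ 0.5716 -0.199   0.0755] [ 0.5838 -0.2554  0.0809] 0.05799094080478528
top@.082 [ 0.5718 -0.1974  0.082 ]
top@.082 [ 0.583  -0.2559  0.082 ]
scene@.082 [ 0.5747 -0.2043  0.082 ]
scene@.082 [ 0.5851 -0.2555  0.082 ]
[[0.895, 0.446, 0.0], [0.446, -0.895, -0.0], [0.0, 0.0, -1.0]]
```

```bash
python3 -m jog '{"translation":[[1,-0.45,0],[1,-0.45,0],[1,-0.45,0],[1,-0.45,0],[1,-0.45,0]],"yaw":[0,0,0,0,0],"jaw":[0.48,0.48,0.48,0.48,0.48]}'
python3 -m jog '{"translation":[[1,-0.45,0],[1,-0.45,0],[1,-0.45,0],[1,-0.45,0],[1,-0.45,0],[1,-0.45,0]],"yaw":[0.087,0.087,0.087,0.087,0.087,0.087],"jaw":[0.48,0.48,0.48,0.48,0.48,0.48]}'
python3 - <<'E'
from h import *
st=ctrl.get_state();im=ctrl.get_image("wrist");cv2.imwrite("pics/w1.png",im["pixels"])
print(st["time"],st["position"],st["grip_width"],im["fx"],im["cx"],im["cy"],np.round(im["mount"],3).tolist())
for l in ["psu","key_a","cover","tank"]:
    for s in ctrl.silhouettes(l,im)[:4]: print(l,round(s["p"],2),np.round(s["at"],1),int(s["region"].sum()),atz(im,s["at"],.082,st).round(4))
E
```

```text
time: 2.02
position: [0.4315, -0.4087, 0.4051]
tool_rot: [-3.055, -0.731, -0.002]
ft_force: [-0.7, -0.2, 0.5]
grip_width: 0.55
grip_force: 0.0
time: 2.78
position: [0.5669, -0.2441, 0.4045]
tool_rot: [3.127, 0.293, -0.002]
ft_force: [-0.3, -0.9, -0.8]
grip_width: 0.524
grip_force: 0.0
2.775 [ 0.56689866 -0.2441463   0.40451713] 0.5239289143296461 309.70691628693146 321.82345656163596 200.32212332893187 [[0.001, -0.957, -0.289, 0.08], [1.0, 0.0, 0.001, 0.002], [-0.001, -0.289, 0.957, 0.02], [0.0, 0.0, 0.0, 1.0]]
psu 0.77 [308.  126.4] 29400 [ 0.6265 -0.2223  0.082 ]
key_a 0.75 [275.3 176.2] 477 [ 0.5717 -0.1988  0.082 ]
key_a 0.67 [273.4 123.7] 148 [ 0.6233 -0.1886  0.082 ]
key_a 0.63 [337.3 175.3] 468 [ 0.584  -0.2597  0.082 ]
key_a 0.52 [149.3  81.4] 3171 [ 0.651 -0.045  0.082]
cover 0.63 [ 12.7 108.4] 2061 [0.6091 0.2174 0.082 ]
tank 0.92 [ 41.3 135.1] 10359 [0.5754 0.1372 0.082 ]
tank 0.24 [305.7 120.7] 120 [ 0.6316 -0.2191  0.082 ]
```

View pics/w1.png

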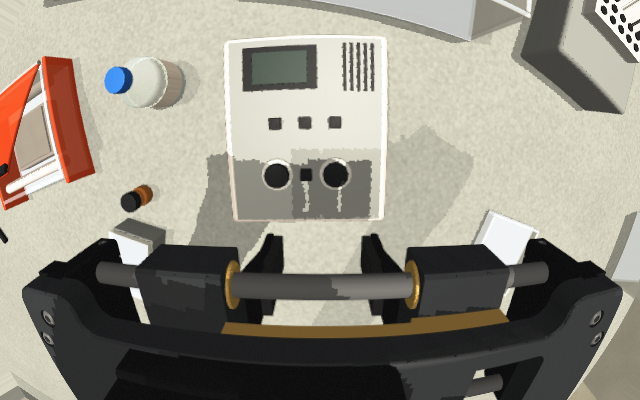

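```bash
python3 -m jog '{"translation":[[0,-1,-0.3],[0,-1,-0.3],[0,-1,-0.3],[0,-1,-0.3],[0,-1,-0.3]],"yaw":[-0.065,-0.065,-0.065,-0.065,-0.065],"jaw":[0.48,0.48,0.48,0.48,0.48]}'
python3 -m jog '{"translation":[[0.1,-1,0],[0.1,-1,0],[0.1,-1,0],[0.1,-1,0],[0.1,-1,0],[0.1,-1,0]],"yaw":[0,0,0,0,0,0],"jaw":[0.48,0.48,0.48,0.48,0.48,0.48]}'
python3 - <<'E'
from h import *
st=ctrl.get_state();im=ctrl.get_image("wrist");cv2.imwrite("pics/w2.png",im["pixels"])
np.savez("w2.npz",position=st["position"],tool_rot=st["tool_rot"],**{k:np.array(im[k]) for k in("fx","fy","cx","cy","mount")})
for l in ["cover","tank"]:
    for s in ctrl.silhouettes(l,im)[:2]: print(l,round(s["p"],2),np.round(s["at"],1),int(s["region"].sum()))
E
```

```text
time: 3.65
position: [0.5299, -0.0448, 0.4655]
tool_rot: [3.079, 0.617, 0.002]
ft_force: [0.3, -0.8, 0.1]
grip_width: 0.522
grip_force: 0.0
time: 4.4
position: [0.4731, 0.1436, 0.4642]
tool_rot: [3.082, 0.607, -0.001]
ft_force: [0.4, -0.4, -0.8]
grip_width: 0.524
grip_force: 0.0
cover 0.64 [273.8  77.7] 22641
tank 0.62 [275.3  86.1] 26064
```

View pics/w2.png

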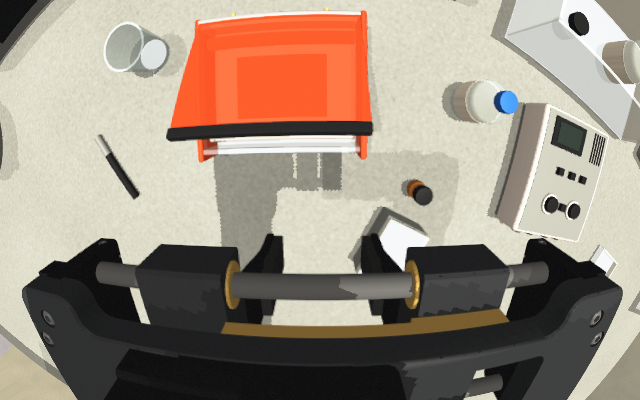

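```bash
cat > fit2.py <<'E'
from h import *
exec(open("fit.py").read().split("obs=")[0])
W=dict(np.load("w2.npz"))
def projw(X):
    R=Ro.from_rotvec(W["tool_rot"]).as_matrix(); M=W["mount"]; c=M[:3,:3].T@(R.T@(X-W["position"])-M[:3,3])
    n=np.hypot(c[0],c[1]); r=np.arctan2(n,c[2]); return np.array([W["cx"]+W["fx"]*r*c[0]/n,W["cy"]+W["fy"]*r*c[1]/n])
pj=lambda i,X: projw(X) if i is W else proj(i,X)
fc=lambda sx,y:(lambda p:pose(p,[sx*p[4],y,.065]))
obs=[(T,c(168,228),fc(-1,.107)),(T,c(300,177),fc(-1,-.107)),(T,c(258,62),fc(1,-.107)),
 (T,c(148,190),lambda p:cov(p,.165,.1)),(T,c(278,146),lambda p:cov(p,.165,-.1)),
 (S,s(492,56),lambda p:cov(p,.165,.1)),(S,s(471,124),lambda p:cov(p,.165,-.1)),
 (S,s(436,180),fc(-1,-.109)),(S,s(563,193),fc(1,-.109)),
 (W,(203,159),fc(-1,.107)),(W,(364,157),fc(-1,-.107)),(W,(364,12),fc(1,-.107)),(W,(199,18),fc(1,.107)),
 (W,(169,134),lambda p:cov(p,.165,.1)),(W,(372,128),lambda p:cov(p,.165,-.1))]
f=lambda p:np.concatenate([pj(i,g(p))-o for i,o,g in obs])
r=least_squares(f,[.55,.23,.3,.6,.085],loss="soft_l1"); p=r.x
print("tank x y yaw cover halfdepth",p.round(4)); print((f(p)).reshape(-1,2).round(1).tolist())
for d in(.17,.135,.1,0): print(d,"now",cov(p,d,0,0).round(4),"shut",cov([*p[:3],0],d,0,0).round(4))
print("TCP",W["position"],Ro.from_rotvec(W["tool_rot"]).as_matrix().round(3).tolist())
E
python3 fit2.py
```

```text
tank x y yaw cover halfdepth [0.559  0.2331 0.3878 0.5705 0.093 ]
[[-2.0, -1.2], [0.2, -1.3], [-0.4, -2.0], [-1.8, 2.0], [1.1, -1.3], [-0.3, -2.4], [-1.9, 0.1], [-0.0, -0.6], [-0.4, 2.0], [-4.3, -0.2], [1.2, 0.0], [2.3, -2.1], [-2.7, 0.2], [-3.4, 0.2], [1.8, 1.1]]
0.17 now [0.5052 0.2111 0.1633] shut [0.4803 0.201  0.0715]
0.135 now [0.5325 0.2223 0.1444] shut [0.5127 0.2142 0.0715]
0.1 now [0.5597 0.2334 0.1255] shut [0.5451 0.2274 0.0715]
0 now [0.6377 0.2653 0.0715] shut [0.6377 0.2653 0.0715]
TCP [0.47312069 0.14362582 0.46415198] [[0.925, 0.379, -0.001], [0.379, -0.925, -0.001], [-0.001, 0.0, -1.0]]
```

```bash
python3 -m jog '{"translation":[[0.2,-0.1,0],[0.44,-0.25,0.1],[0.44,-0.25,0.3],[0.44,-0.25,0.51],[0.44,-0.25,0.51],[0.44,-0.25,0.51]],"yaw":[0,0,0,0,0,0],"jaw":[0.48,0.48,0.48,0.48,0.48,0.48]}'
python3 -m jog '{"translation":[[0,0,0.05],[0,0,0.1],[-0.01,0,0.15],[-0.02,0,0.2],[-0.03,0,0.25],[-0.04,0,0.3],[-0.05,0,0.35],[-0.06,0,0.4]],"yaw":[0,0,0,0,0,0,0,0],"jaw":[0.48,0.48,0.48,0.48,0.48,0.48,0.48,0.48]}'
```

```text
time: 5.4
position: [0.5345, 0.2267, 0.3644]
tool_rot: [-3.081, -0.614, -0.003]
ft_force: [0.1, -0.0, 0.9]
grip_width: 0.523
grip_force: 0.0
time: 6.4
position: [0.5227, 0.2221, 0.282]
tool_rot: [3.081, 0.614, -0.0]
ft_force: [0.2, -0.3, 0.6]
grip_width: 0.517
grip_force: 0.4
```

```bash
python3 -m jog '{"translation":[[-0.01,0,0.04],[-0.02,0,0.08],[-0.03,0,0.12],[-0.03,0,0.14],[-0.03,0,0.15],[-0.03,0,0.155]],"yaw":[0,0,0,0,0,0],"jaw":[0.48,0.48,0.48,0.48,0.48,0.48]}'
python3 - <<'E'
from h import *
im=ctrl.get_image("wrist");cv2.imwrite("pics/w3.png",im["pixels"][:260,100:500])
E
```

```text
time: 7.15
position: [0.517, 0.22, 0.254]
tool_rot: [3.079, 0.614, -0.002]
ft_force: [-8.2, -4.4, 21.9]
grip_width: 0.519
grip_force: 10.8
```

View pics/w3.png

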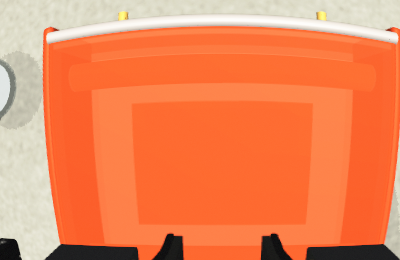

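```bash
python3 -m jog '{"translation":[[0,0,0.005],[0,0,0.005],[0,0,0],[0,0,-0.15],[0,0,-0.45],[0,0,-0.75],[0,0,-0.75],[0,0,-0.75]],"yaw":[0,0,0,0,0,0,0,0],"jaw":[0.48,0.48,0.48,0.48,0.48,0.48,0.48,0.48]}'
python3 -m jog '{"translation":[[0,0.3,0],[0,0.6,0],[0,0.9,0],[0,1,0],[0,1,0]],"yaw":[0,0,0,0,0],"jaw":[0.48,0.48,0.48,0.48,0.48]}'
python3 - <<'E'
from h import *
im=ctrl.get_image("scene");im2=ctrl.get_image("top")
a=im["pixels"][90:230,300:470]; b=im2["pixels"][140:280,160:330]
cv2.imwrite("pics/s2.png",cv2.resize(np.hstack([a,b]),None,fx=2.3,fy=2.3,interpolation=3))
print(ctrl.get_state()["ft_force"], Ro.from_rotvec(ctrl.get_state()["tool_rot"]).as_matrix().round(4).tolist(),ctrl.get_state()["position"])
E
```

```text
time: 8.2
position: [0.5171, 0.2197, 0.4013]
tool_rot: [3.08, 0.614, -0.001]
ft_force: [0.6, 0.3, 0.1]
grip_width: 0.517
grip_force: 0.0
time: 8.82
position: [0.594, 0.0335, 0.3996]
tool_rot: [-3.081, -0.61, 0.005]
ft_force: [-0.2, 0.1, 0.1]
grip_width: 0.521
grip_force: 0.0
[0.28186916 0.03509297 0.15754738] [[0.9225, 0.3861, -0.0021], [0.3861, -0.9225, 0.0015], [-0.0014, -0.0021, -1.0]] [0.59332256 0.03729211 0.40076693]
```

View pics/s2.png

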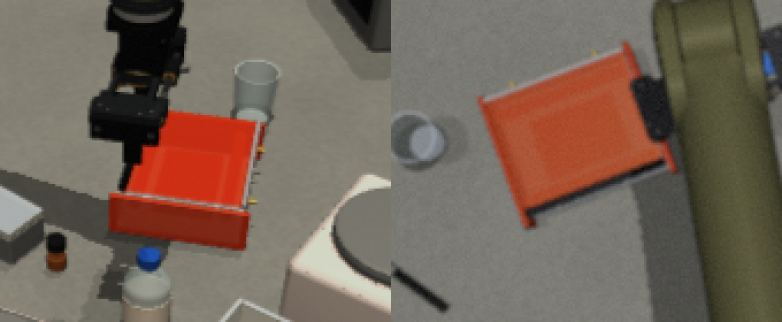

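```bash
python3 -m jog '{"translation":[[-0.3,0.5,0],[-0.58,1,0],[-0.58,1,0],[-0.58,1,0],[-0.58,1,0],[-0.58,1,0]],"yaw":[0,0.03,0.0635,0.0635,0.0635,0.0635],"jaw":[0.485,0.485,0.485,0.485,0.485,0.485]}'
python3 -m jog '{"translation":[[0,0.2,0],[0,0.2,0.2],[0,0.2,0.4],[0,0.2,0.4],[0,0.2,0.4]],"yaw":[0,0,0,0,0],"jaw":[0.485,0.485,0.485,0.485,0.485]}'
cat > look.py <<'E'
from h import *
import sys
st=ctrl.get_state();im=ctrl.get_image("wrist");cv2.imwrite(f"pics/{sys.argv[1]}.png",im["pixels"])
R=Ro.from_rotvec(st["tool_rot"]).as_matrix(); p=np.array(st["position"]); tip=p+R[:,2]*ctrl.finger_overhang
print("tip",tip.round(4),"toolx",np.arctan2(R[1,0],R[0,0]).round(4),"grip",st["grip_width"],"ft",st["ft_force"].round(2))
for s in ctrl.silhouettes("key_a",im)[:5]:
    X=atz(im,s["at"],.082,st); print(round(s["p"],2),np.round(s["at"],1),int(s["region"].sum()),X.round(4),"in tool",(R.T@(X-tip)).round(4))
E
python3 look.py w4
```

```text
time: 9.68
position: [0.5641, -0.191, 0.4017]
tool_rot: [-3.125, -0.311, -0.001]
ft_force: [-0.1, 0.3, -0.2]
grip_width: 0.515
grip_force: 0.0
time: 10.3
position: [0.5724, -0.2316, 0.3235]
tool_rot: [3.126, 0.309, 0.003]
ft_force: [0.2, 0.4, 1.2]
grip_width: 0.512
grip_force: 0.0
tip [ 0.5728 -0.2316  0.1413] toolx 0.1971 grip 0.5123735974493915 ft [0.25 0.36 1.18]
0.87 [275.9 208.4] 871 [ 0.5728 -0.1988  0.082 ] in tool [ 0.0063 -0.0322  0.0593]
0.7 [354.6 206.5] 859 [ 0.586  -0.2568  0.082 ] in tool [0.0078 0.0273 0.0594]
0.56 [113.8  82.4] 5496 [ 0.6515 -0.0444  0.082 ] in tool [ 0.1137 -0.1683  0.0594]
```

View pics/w4.png

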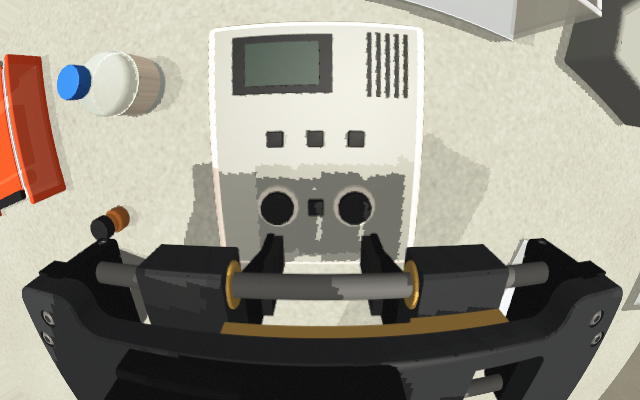

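```bash
python3 -m jog '{"translation":[[0.035,-0.0125,0.1],[0.035,-0.0125,0.2],[0.035,-0.0125,0.23],[0.035,-0.0125,0.23],[0.035,-0.0125,0.23]],"yaw":[0,0,0,0,0],"jaw":[0.485,0.485,0.485,0.485,0.485]}'
python3 look.py w5
```

```text
time: 11.02
position: [0.5779, -0.2297, 0.2762]
tool_rot: [3.126, 0.304, 0.001]
ft_force: [-0.5, 0.0, 1.0]
grip_width: 0.511
grip_force: 0.0
tip [ 0.578  -0.2298  0.094 ] toolx 0.1939 grip 0.5111043912215222 ft [-0.49  0.03  1.02]
0.85 [263.2 234.8] 804 [ 0.5762 -0.1959  0.082 ] in tool [ 0.0048 -0.0336  0.012 ]
0.73 [356.7 235. ] 903 [ 0.5874 -0.2523  0.082 ] in tool [0.0048 0.0239 0.012 ]
```

View pics/w5.png

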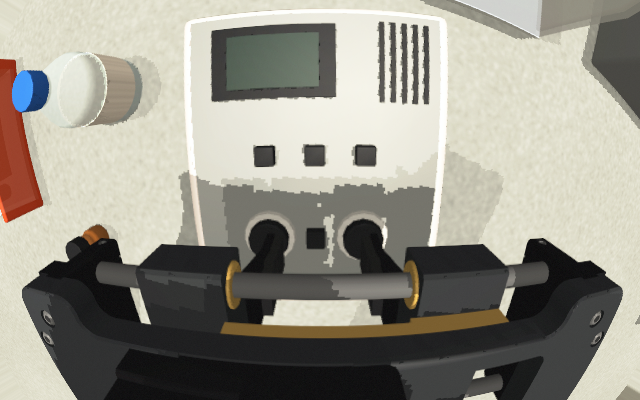

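```bash
python3 -m jog '{"translation":[[0.007,-0.01,0],[0.007,-0.01,0.02],[0.007,-0.01,0.04],[0.007,-0.01,0.055],[0.007,-0.01,0.07],[0.007,-0.01,0.07],[0.007,-0.01,0.07]],"yaw":[0,0,0,0,0,0,0],"jaw":[0.485,0.485,0.485,0.485,0.485,0.485,0.485]}'; python3 - <<'E'
from h import *
for i in range(3):
    s=ctrl.get_state();print(s["position"].round(4),s["ft_force"].round(2),s["torque"].round(3),s["grip_force"],s["grip_width"]); ctrl.get_image("wrist")
E
```

```text
time: 12.0
position: [0.5785, -0.2273, 0.2619]
tool_rot: [-3.127, -0.304, 0.001]
ft_force: [-1.7, 1.1, 3.1]
grip_width: 0.513
grip_force: 1.4
[ 0.5785 -0.2273  0.2619] [-1.72  1.14  3.06] [ 0.156  0.501 -0.008] 1.3647097438661149 0.5127457570249573
[ 0.5785 -0.2273  0.2619] [-1.3   0.47  2.85] [ 0.123  0.419 -0.019] 1.3659225965238875 0.5133697518304137
[ 0.5786 -0.2273  0.2619] [-1.4   0.55  2.39] [0.125 0.44  0.005] 1.367719033951289 0.513756365120176
```

```bash
python3 -m jog '{"translation":[[0,0,0.008],[0,0,0.016],[0,0,0.024],[0,0,0.028],[0,0,0.028],[0,0,0.028]],"yaw":[0,0,0,0,0,0],"jaw":[0.485,0.485,0.485,0.485,0.485,0.485]}'; python3 - <<'E'
from h import *
s=ctrl.get_state();print(s["position"].round(4),s["ft_force"].round(2),s["torque"].round(3),s["grip_force"],s["grip_width"]); im=ctrl.get_image("wrist");cv2.imwrite("pics/w6.png",cv2.resize(im["pixels"][200:300,220:420],None,fx=3,fy=3))
E
```

```text
time: 12.9
position: [0.5788, -0.2272, 0.2585]
tool_rot: [3.126, 0.304, 0.0]
ft_force: [-7.1, 2.1, 15.6]
grip_width: 0.513
grip_force: 7.8
[ 0.5788 -0.2272  0.2585] [-7.06  2.1  15.56] [0.535 1.592 0.005] 7.764639824163169 0.5134642194770482
```

View pics/w6.png

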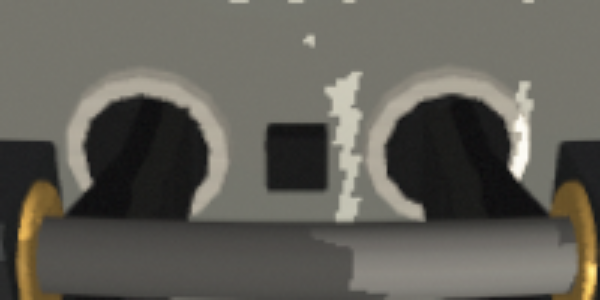

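```bash
python3 -m jog '{"translation":[[0,0,0],[0,0,0],[0,0,0],[0,0,0],[0,0,0],[0,0,0],[0,0,0],[0,0,0]],"yaw":[0,0,0,0,0,0,0,0],"jaw":[0.485,0.485,0.485,0.485,0.485,0.485,0.485,0.485]}'
python3 -m jog '{"translation":[[0,0,0],[0,0,0],[0,0,0],[0,0,0],[0,0,0],[0,0,0],[0,0,0],[0,0,0]],"yaw":[0,0,0,0,0,0,0,0],"jaw":[0.485,0.485,0.485,0.485,0.485,0.485,0.485,0.485]}'
python3 -m jog '{"translation":[[0,0,0],[0,0,0],[0,0,0],[0,0,0],[0,0,0],[0,0,0],[0,0,0],[0,0,0]],"yaw":[0,0,0,0,0,0,0,0],"jaw":[0.485,0.485,0.485,0.485,0.485,0.485,0.485,0.485]}'
python3 -m jog '{"translation":[[0,0,0],[0,0,0],[0,0,0],[0,0,0],[0,0,0],[0,0,0],[0,0,0],[0,0,0]],"yaw":[0,0,0,0,0,0,0,0],"jaw":[0.485,0.485,0.485,0.485,0.485,0.485,0.485,0.485]}'
python3 -m jog '{"translation":[[0,0,-0.01],[0,0,-0.025],[0,0,-0.05],[0,0,-0.15],[0,0,-0.4],[0,0,-0.5],[0,0,-0.5],[0,0,-0.5]],"yaw":[0,0,0,0,0,0,0,0],"jaw":[0.485,0.485,0.485,0.485,0.485,0.485,0.485,0.485]}'
python3 - <<'E'
from h import *
im=ctrl.get_image("wrist");a=cv2.resize(im["pixels"][80:280,0:420],None,fx=1.8,fy=1.8);cv2.imwrite("pics/w7.png",a)
E
```

```text
time: 13.95
position: [0.5788, -0.2272, 0.2585]
tool_rot: [3.126, 0.304, 0.0]
ft_force: [-6.6, 2.6, 15.6]
grip_width: 0.515
grip_force: 7.8
time: 14.95
position: [0.5788, -0.2272, 0.2585]
tool_rot: [3.126, 0.304, 0.0]
ft_force: [-7.2, 2.4, 15.4]
grip_width: 0.517
grip_force: 7.8
time: 15.95
position: [0.5788, -0.2272, 0.2586]
tool_rot: [3.126, 0.304, 0.0]
ft_force: [-6.9, 3.1, 14.7]
grip_width: 0.514
grip_force: 7.8
time: 16.95
position: [0.5788, -0.2272, 0.2585]
tool_rot: [3.126, 0.304, 0.0]
ft_force: [-5.9, 1.6, 15.5]
grip_width: 0.512
grip_force: 7.8
time: 17.95
position: [0.5782, -0.2272, 0.3547]
tool_rot: [-3.126, -0.304, 0.003]
ft_force: [0.5, 1.2, -0.5]
grip_width: 0.516
grip_force: 0.0
```

View pics/w7.png

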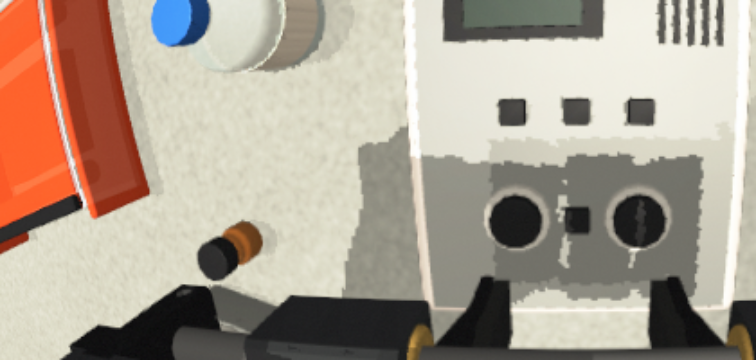

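The keys are up again at crop (515,220) and (638,220). The cover is shut, its lip lying between the end plates near (40,220). The bottle and jar have not moved. I'm handing the job in.

```bash
python3 -c "
from bench import ctrl
print(ctrl.close_job())"
```

```text
the job is handed in; nothing more can be done
None
```

The job is handed in at about 18 s of robot time: the cover is pressed shut, both round keys were held down together for about 4 s and are up again, and no bystander was seen to move; the hand-in returned no verdict.

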